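# Set the length stop of a mitre box and lock its cam lever

### The arm

A 6-joint arm with a two-finger parallel gripper is mounted at the origin on the work surface. World frame = base frame: x ahead of the robot, y to its left, z up, the work surface at z = 0. Lengths are in m, angles in rad, forces in N, time in s.
With the tool pointing down it reaches from about 0.325 to 0.775 m from the base axis. Payload 5.5 kg.
Tool frame: the origin (TCP) lies at the very end of the fingers, on their centre line; the grasp point (between the pads) lies 19 mm behind it (bot.grip_depth is the distance from the TCP to the grasp point, in m); z points along the fingers, y is the line along which they close (so a half turn about z gives the same grasp; the last joint's range is limited). The gripper opens to 85 mm and grips with 20 to 120 N. Pads are 22 mm wide; open, the fingers measure 114 mm over their backs; the gripper's body (76 mm by 85 mm) begins 54 mm behind the grasp point. The pads swing forward as they close: fully open they stand 13 mm farther back than shut.
Start: joints at [1.051, 0.091, 1.231, -0, 1.82, -0.057], TCP at [0.268, 0.537, 0.231] pointing down, gripper open.
Joint ranges: [-2.87, 2.87], [-0.86, 2.18], [0.17, 2.46], [-1.51, 4.65], [0.06, 2.69], [-2.65, 2.65]. Speed limits (rad/s): [2.57, 2.57, 3.01, 3.14, 3.14, 3.14].

### API

Orientations are given as [roll, pitch, yaw] about the fixed x, y, z axes, in that order (R = Rz(yaw) Ry(pitch) Rx(roll)).
In Python, from plant import bot, eyes gives the robot as it stands.
- The arm moves only by the tool arm_command, never from a script. Its argument "steps" is text: rows parted by semicolons, each of 4 numbers parted by spaces: the shift along the world's x, y, z as a fraction of full scale, then the turn about the world's z as a fraction of full scale. In form: x y z yaw; .... A call has 1 to 12 rows; each row shifts and turns the commanded pose from where the row before left it; what a row does not reach is not made up. Full scale, the value 1, is 0.025 m for a shift and 0.12 rad for a turn. A row lasts 1/10 s, in which the tool goes at most 50 mm and 8.59 degrees, less where a joint would pass 70% of its speed; a pose out of reach is approached as far as the arm can. A call with a number of a shift or a turn outside -1 to 1 is refused whole. A call with a gripper value outside its range is refused whole. "gripper" is the opening, from 0 (shut) to 1 (fully open), set as the call begins (left out, the last holds). The fingers move at their own pace and stop on an object; "squeeze" is the grip in N (left out, the last holds). Time passes only in rows, so rows that do not move let the fingers close. It gives the time, the measured TCP pose, the force, the opening and the grip force at its end, in the units of the state.
- bot.sense(): the state, without advancing time (a new reading comes with each control period).
- eyes.snapshot(name): name is "side" or "top" or "wrist"; returns a dict with "frame" (384x512x3 uint8, blue, green, red), "z_map" (384x512 float32, m along the optical axis (not along the pixel's ray), 0 where there is no reading), "camera_matrix" (3x3 intrinsics, pixels), "cam_to_world" (4x4, takes a point from camera to world coordinates). Camera axes: x right, y down, z forward; pixel columns grow to the right and rows downward; lengths in m; the calibration is good to about 2 mm. A picture is of the moment at which its call begins.
- bot.hand_in(): hands the job in; it is judged then, once.
The state is a dict: "t": time; "qpos": joint angles; "joint_vel": joint speeds; "effort": joint torques, N m; "tool_pos": TCP position; "orientation": TCP orientation; "contact_force": force on the tool from outside, world axes, zero at the start; "ft_torque": the same for the moment, N m; "grip_width": opening from 0.0 (shut) to 1.0 (fully open); "grip_force": force on a finger pad.
Only numpy, scipy, OpenCV 4.12 (cv2) and the standard library are available. Lean on these libraries where they do the work, as an engineer would, in place of code of your own. Each camera call takes 0.05 s, during which the arm holds its last target. There are 200 camera calls.

### The job

Set the mitre box's length stop for the next battens: draw the stop bar out until the full-width line scribed across it is level with the open end of the bed, then keep hold of the bar, so that it does not creep off its line, while you swing the cam lever fully shut along it. Finish while still firmly holding the bar at its line with the lever shut: do not let go. Leave the glue bottle, the sanding block and the offcut where they lie.

Things in the scene. Friction and masses are not known exactly. Their poses are not given: they have to be found in the camera images.
- mitre_box: Aluminium mitre box fixed to the bench. Origin on the bench under the middle of the bed's open (left) end, z up. Bed: 300 mm from there along -y, x -54 to +62 mm, top 40 mm above the bench, with a lengthwise groove at x = 0 for the stop bar, which comes out along +y. At the lever (x below -13, the last 35 mm before the open end) the bed is cut down to 18 mm high.
- fence_end (a point): Top of the fence's end nearest the bed's open end: x = 54, y = -60, z = 78 mm from the mitre box's origin. The 38 mm high fence runs from here along -y on the bed's far edge. Four steel saw-guide pins, 115 mm above the bench, stand on the bed at y = -132 and -148 mm.
- bed_edge (a point): Fixed point at the open end of the bed (mitre box x = 0, y = 0), in the middle of the groove, 36 mm above the bench, at the height of the bar's top: the reading edge. The scribed line belongs here.
- stop_bar: Flat steel bar, 20 mm wide (x), 14 mm high (22 to 36 mm above the bench), sliding along the mitre box's y with about 1.5 N friction; stays where left; axes as the mitre box's. Origin on its top at the scribed line, which crosses the bar's full width (5 mm graduations cover only its near half). The line starts 20 to 32 mm inside the reading edge; travel ends 30 mm past it.
- plate_face (a point): Middle of the inner face (towards the bed) of the steel stop plate at the bar's outer end, 70 mm along +y from the scribed line. The plate is 8 mm thick; x from -10 to +60 mm, 4 to 50 mm above the bench. It does not reach past the bar's near face, where the lever has room. Fingers astride the free bar between bed and plate can push the plate outward.
- plate_top (a point): Middle of the top edge of the stop plate, 50 mm above the bench; 8 mm thick along y, 70 mm wide along x.
- cam_lever (a joint): Lever angle, rad: 0 = shut, along the bar at its near side; grows as the tip swings away towards the mitre box's -x, to 0.65 at most. Starts open, 0.48 to 0.58; stays where left; 2 to 5 N at the tip moves it slowly. From about 0.45 on its cam bites and drags the bar inward (-y) with up to 10 N: 5 to 8 mm if the bar is not held, and a quick snap jerks the bar. A stop ends the travel at 0.
- lever_pivot (a point): The lever's upright pivot axis, 29 mm above the bench, at x = -26, y = -4 mm from the mitre box's origin.
- lever_tip (a point): Middle of the lever's free end, 29 mm above the bench. The lever is 8 mm thick, 14 mm high, with a rubber grip. Shut, it runs along +y to y = 68 mm from the mitre box's origin, inner face at x = -14 mm (4 mm off the bar), outer face at x = -22 mm: bar and shut lever together are 32 mm wide.
- glue_bottle: White glue bottle, 62 mm across, 178 mm high, standing; origin under its middle. Bystander.
- sanding_block: Cork sanding block 106 x 64 x 36 mm, lying; origin under its middle. Bystander.
- offcut: Pine offcut 150 x 40 x 18 mm, lying; origin under its middle. Bystander.

How it is judged:
On the way, in this order (a step that is already met when the one before it is completed fails the run):
1. the bar is drawn out to its line (within 3 mm) with the lever still open (y of stop_bar in the frame of mitre_box between -0.003 and 0.003 m and value of joint cam_lever above 0.36 rad), for 0.2 s.
2. while the lever is on its way shut, the fingers hold the bar at its line (value of joint cam_lever between 0.06 and 0.28 rad and contact force between the fingers and stop_bar above 0.5 N and y of stop_bar in the frame of mitre_box between -0.004 and 0.004 m).
At the end, for the whole second after the job is handed in: The lever is shut (below 0.05 rad), the scribed line is within 3 mm of the bed's open end, the fingers still hold the bar with more than 3 N and it is at rest; bottle, block and offcut are within 30 mm of where they were (value of joint cam_lever below 0.05 rad and y of stop_bar in the frame of mitre_box between -0.003 and 0.003 m and contact force between the fingers and stop_bar above 3 N and linear speed of stop_bar below 0.01 m/s and distance of each of glue_bottle, sanding_block, offcut from where it was at the start of the episode below 0.03 m); the arm keeps its last pose, push and grip.
It fails at once if the bar is more than 6 mm off its line while the lever is biting or shut (value of joint cam_lever below 0.25 rad and (y of stop_bar in the frame of mitre_box below -0.006 m or y of stop_bar in the frame of mitre_box above 0.006 m)).
It fails at once if a bystander is pushed 30 mm or more (distance of any of glue_bottle, sanding_block, offcut from where it was at the start of the episode above 0.03 m).
It also fails if it takes over 48 s, if anything falls off the work surface, if the arm or the gripper's body presses on something with over 40 N, if the wrist force passes 120 N, or if a joint passes its speed limit or range.

## Working session

There is one attempt and no reset: what is moved stays moved. The work goes in short steps, Python scripts to look and compute and a tool call to move; the robot and the scene stay as the last step left them, time stands still between calls to the robot, and variables do not carry over. Pictures are saved under pics/ and viewed, at most 10 in all, crops included, and the job is handed in when it is done.

Besides the shell and the picture viewer there is one more tool, called as a command line: name --argument value ..., lists and objects as JSON in quotes. arm_command: Moves the arm, as the interface text tells. Its arguments: {"type":"object","properties":{"steps":{"type":"string"},"gripper":{"type":"number"},"squeeze":{"type":"number"}},"required":["steps"]}

```bash
mkdir -p pics; ls; python3 - <<'E'
from plant import bot,eyes
import cv2,numpy as np
s=bot.sense();print({k:np.round(v,3) for k,v in s.items()})
for n in ['top','side']:
    d=eyes.snapshot(n);cv2.imwrite(f'pics/{n}0.png',d['frame']);np.savez(f'pics/{n}0.npz',**d)
    print(n,d['camera_matrix'].round(1).tolist(),d['cam_to_world'].round(3).tolist())
E
```

```text
pics
{'t': np.float64(0.0), 'qpos': array([ 1.051,  0.092,  1.232,  0.   ,  1.82 , -0.057]), 'joint_vel': array([-0.002, -0.   ,  0.   , -0.001, -0.   , -0.001]), 'effort': array([-0.0000e+00, -4.5872e+01, -4.1804e+01,  0.0000e+00,  1.1000e-02,
        0.0000e+00]), 'tool_pos': array([0.268, 0.537, 0.23 ]), 'orientation': array([-3.14 , -0.   ,  2.679]), 'contact_force': array([-0.364,  0.578,  0.234]), 'ft_torque': array([-0.002, -0.004, -0.058]), 'grip_force': np.float64(0.0), 'grip_width': np.float64(1.0)}
top [[421.4, 0.0, 248.0], [0.0, 421.4, 187.0], [0.0, 0.0, 1.0]] [[0.006, -0.982, 0.187, 0.427], [-1.0, -0.007, -0.006, 0.14], [0.008, -0.187, -0.982, 1.016], [0.0, 0.0, 0.0, 1.0]]
side [[364.0, 0.0, 251.2], [0.0, 364.0, 192.8], [0.0, 0.0, 1.0]] [[0.991, -0.094, 0.099, 0.504], [-0.137, -0.64, 0.756, -0.508], [-0.008, -0.762, -0.647, 0.636], [0.0, 0.0, 0.0, 1.0]]
```

View pics/top0.png

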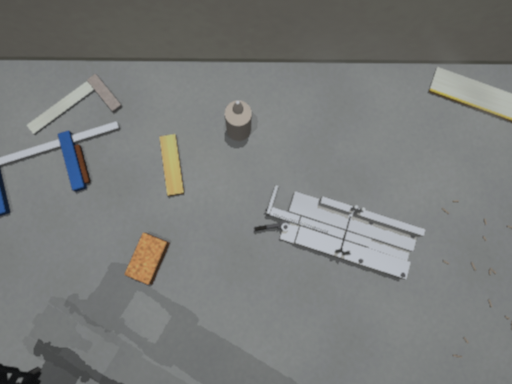

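View pics/side0.png

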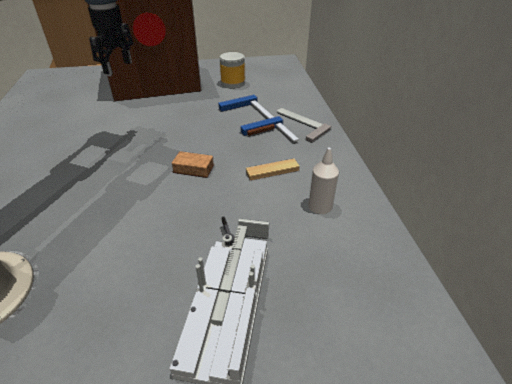

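Top view: the mitre box lies with its open end on the left (~(285,222)), the plate at (273,200), the lever grip tip at (257,229), the bottle at (238,120), the cork at (147,258) and the offcut at (172,165). The side view agrees. Next I'll measure the box.

```bash
cat > h.py <<'E'
import numpy as np,cv2
def ray(d,uv,z):
    uv=np.atleast_2d(np.asarray(uv,float));T=d['cam_to_world'];K=d['camera_matrix']
    r=np.c_[uv,np.ones(len(uv))]@np.linalg.inv(K).T@T[:3,:3].T
    return T[:3,3]+r*((z-T[2,3])/r[:,2])[:,None]
def proj(d,P):
    T=d['cam_to_world'];c=(np.atleast_2d(P)-T[:3,3])@T[:3,:3];p=c@d['camera_matrix'].T
    return p[:,:2]/p[:,2:]
def cloud(d):
    z=d['z_map'];v,u=np.indices(z.shape);K=d['camera_matrix']
    c=np.stack([(u-K[0,2])/K[0,0]*z,(v-K[1,2])/K[1,1]*z,z],-1)
    return c@d['cam_to_world'][:3,:3].T+d['cam_to_world'][:3,3]
E
python3 - <<'E'
import cv2,numpy as np
f=cv2.imread('pics/top0.png');c=f[180:280,245:378]
cv2.imwrite('pics/c1.png',cv2.resize(c,None,fx=6,fy=6,interpolation=cv2.INTER_CUBIC))
from h import *
d=np.load('pics/top0.npz');P=cloud(d);print((d['z_map']>0).mean())
# box-level points 
m=np.zeros(P.shape[:2],bool);m[185:285,250:435]=1
for lo,hi in [(.03,.045),(.045,.06),(.068,.09),(.1,.125)]:
    k=m&(P[...,2]>lo)&(P[...,2]<hi);q=P[k]
    if len(q)<4: print(lo,len(q));continue
    r=cv2.minAreaRect((q[:,:2]*1000).astype(np.float32));print(lo,k.sum(),q.mean(0).round(4),r,cv2.boxPoints(r).round(1).tolist())
print(ray(d,[[248,187]],0))
E
```

```text
0.995880126953125
0.03 5353 [ 0.5018 -0.0849  0.0394] ((512.0740966796875, -70.63510131835938), (363.3825988769531, 116.18778228759766), 72.17438507080078) [[401.1000061035156, -225.8000030517578], [511.79998779296875, -261.3999938964844], [623.0, 84.5], [512.4000244140625, 120.0999984741211]]
0.045 273 [ 0.5456 -0.0504  0.051 ] ((511.1495056152344, -77.3509521484375), (348.0440368652344, 109.69773864746094), 72.18628692626953) [[405.70001220703125, -226.3000030517578], [510.1000061035156, -259.79998779296875], [616.5999755859375, 71.5], [512.2000122070312, 105.0999984741211]]
0.068 806 [ 0.538  -0.1448  0.0778] ((497.01885986328125, -130.15365600585938), (240.07188415527344, 108.79411315917969), 72.48756408691406) [[409.0, -228.3000030517578], [512.7999877929688, -261.0], [585.0, -32.0], [481.29998779296875, 0.699999988079071]]
0.1 73 [ 0.5048 -0.0901  0.1122] ((506.71990966796875, -91.18727111816406), (23.77486228942871, 104.00321197509766), 72.21317291259766) [[453.6000061035156, -86.5999984741211], [552.5999755859375, -118.4000015258789], [559.9000244140625, -95.80000305175781], [460.79998779296875, -64.0]]
[[0.62030771 0.13304667 0.        ]]
```

View pics/c1.png

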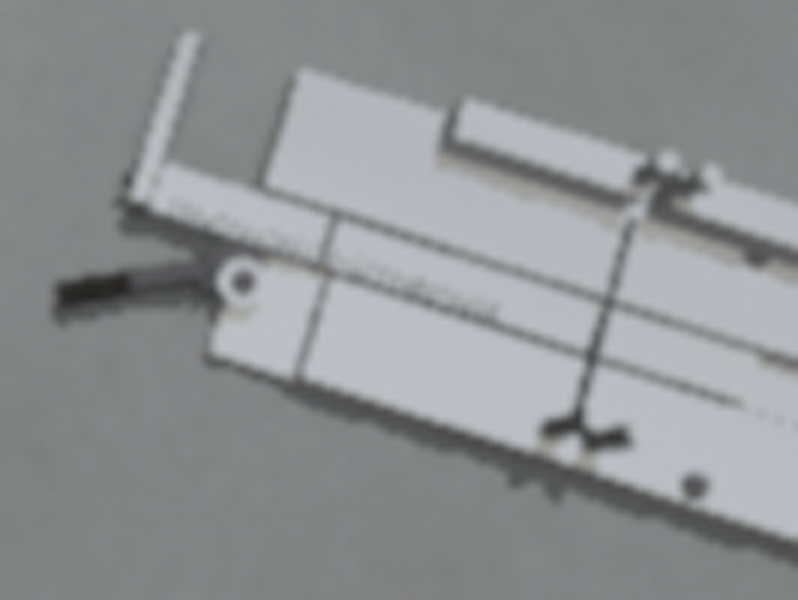

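The crop shows the plate at (165,115), the bar, the scribed line at (335,215)-(322,270), the bed's open-end corners at (300,68), (265,185) and (210,355, low), and the lever grip tip near (60,290). I'll compute the pose from these.

```bash
python3 - <<'E'
from h import *
d=np.load('pics/top0.npz')
C=lambda x,y:(245+(x+.5)/6-.5,180+(y+.5)/6-.5)
obs=[(C(300,68),(.062,0,.04)),(C(265,185),(.010,0,.04)),(C(210,355),(-.054,0,.018)),(C(298,378),(-.054,-.035,.04)),(C(463,98),(.062,-.060,.078)),(C(241,282),(-.026,-.004,.036))]
W=np.array([ray(d,uv,p[2])[0] for uv,p in obs]);B=np.array([p for _,p in obs])
def fit(B,W):
    b=B[:,:2]-B[:,:2].mean(0);w=W[:,:2]-W[:,:2].mean(0)
    th=np.arctan2((b[:,0]*w[:,1]-b[:,1]*w[:,0]).sum(),(b*w).sum());R=np.array([[np.cos(th),-np.sin(th)],[np.sin(th),np.cos(th)]])
    return th,R,W[:,:2].mean(0)-R@B[:,:2].mean(0)
th,R,o=fit(B,W);print('yaw',th,'o',o,'res mm',((W[:,:2]-o-B[:,:2]@R.T)*1e3).round(1).tolist())
yaw=np.deg2rad(72.18-90);R=np.array([[np.cos(yaw),-np.sin(yaw)],[np.sin(yaw),np.cos(yaw)]])
o=(W[:,:2]-B[:,:2]@R.T).mean(0);print('depth yaw',yaw,o,((W[:,:2]-o-B[:,:2]@R.T)*1e3).round(1).tolist())
loc=lambda uv,z:((ray(d,uv,z)[0,:2]-o)@R*1e3).round(1)
for n,uv,z in [('tip',C(58,290),.036),('line a',C(335,217),.036),('line b',C(325,268),.036),('plate top o',C(185,33),.05),('plate in',C(201,38),.05),('plate in low',C(157,200),.05),('plate o low',C(135,195),.05)]: print(n,loc(uv,z))
np.savez('box.npz',R=R,o=o,yaw=yaw)
for n,(a,b) in dict(bottle=(238,120),block=(147,258),offcut=(172,165)).items(): print(n,ray(d,[[a,b]],.02)[0].round(3),loc((a,b),.02))
E
```

```text
yaw -0.31215304350374395 o [0.54581418 0.04224763] res mm [[-0.7, 0.3], [2.4, -1.4], [-1.2, -0.8], [-0.5, 0.5], [-0.3, 0.6], [0.4, 0.8]]
depth yaw -0.3110176727053894 [0.54579634 0.04225337] [[-0.7, 0.2], [2.4, -1.4], [-1.2, -0.8], [-0.5, 0.6], [-0.3, 0.6], [0.4, 0.8]]
tip [-51.   63.4]
line a [  9.8 -30.5]
line b [-10.4 -32.5]
plate top o [58.4 47.2]
plate in [58.4 40.7]
plate in low [-7.5 37.8]
plate o low [-8.3 46.4]
bottle [0.786 0.159 0.02 ] [192.6 184.5]
block [0.447 0.367 0.02 ] [-194.   279.1]
offcut [0.67  0.318 0.02 ] [ 33.4 300.4]
```

```bash
cat >> h.py <<'E'
b=np.load('box.npz');R,o=b['R'],b['o']
def tgt(x,y,z,yaw=None):
    """fractions of full scale from now to a box-frame point (mm)"""
    from plant import bot
    s=bot.sense();p=np.r_[o+R@np.array([x,y])/1e3,z/1e3]
    print('t',round(float(s['t']),2),'to',p.round(4),'rows',((p-s['tool_pos'])/.025).round(3),'dyaw',((1.26-s['orientation'][2])/.12).round(3))
def where():
    from plant import bot
    s=bot.sense();p=s['tool_pos'];f=s['contact_force']
    print('t %.2f'%s['t'],'box mm',((p[:2]-o)@R*1e3).round(1),'z %.1f'%(p[2]*1e3),'yaw %.3f'%s['orientation'][2],'F box',(f[:2]@R).round(1),'Fz %.1f'%f[2],'grip',np.round([s['grip_width'],s['grip_force']],2))
E
python3 - <<'E'
from h import *
tgt(-28.5,19,150)
E
```

```text
t 0.1 to [0.5245 0.0691 0.15  ] rows [ 10.269 -18.704  -3.21 ] dyaw -11.823
```

arm_command --steps ".5 -.9 -.1 -.6;.5 -.9 -.1 -.6;.5 -.9 -.1 -.6;.5 -.9 -.1 -.6;.5 -.9 -.1 -.6;.5 -.9 -.1 -.6;.5 -.9 -.1 -.6;.5 -.9 -.1 -.6;.5 -.9 -.1 -.6;.5 -.9 -.1 -.6" --gripper 1 --squeeze 20

```text
t: 1.1
tool_pos: [0.3931, 0.3108, 0.2057]
orientation: [-3.141, 0.0, 1.956]
contact_force: [-0.6, -0.3, -0.6]
grip_width: 0.996
grip_force: 0.0
```

arm_command --steps ".5 -.9 -.2 -.6;.5 -.9 -.2 -.6;.5 -.9 -.2 -.6;.5 -.9 -.2 -.6;.5 -.9 -.2 -.6;.5 -.9 -.2 -.6;.5 -.9 -.2 -.6;.5 -.9 -.2 -.6;.5 -.9 -.2 -.6;.5 -.9 -.2 -.6;0 0 0 0"

```text
t: 2.2
tool_pos: [0.5182, 0.0844, 0.1546]
orientation: [-3.14, 0.002, 1.234]
contact_force: [-0.3, 0.7, 0.5]
grip_width: 0.997
grip_force: 0.0
```

```bash
python3 - <<'E'
from h import *
from plant import eyes
where();tgt(-28.5,19,150)
d=eyes.snapshot('wrist');np.savez('pics/w1.npz',**d);f=d['frame'];cv2.imwrite('pics/w1.png',f)
print(d['cam_to_world'].round(3).tolist())
for P in [(0,0,.036),(0,-31,.036),(0,39,.05),(62,0,.04),(-26,-4,.036)]: print(P,proj(d,np.r_[o+R@np.array(P[:2])/1e3,P[2]]).round(0))
E
```

```text
t 2.20 box mm [-39.2  31.7] z 154.6 yaw 1.234 F box [-0.5  0.6] Fz 0.5 grip [1. 0.]
t 2.2 to [0.5245 0.0691 0.15  ] rows [ 0.253 -0.615 -0.183] dyaw 0.216
[[0.944, -0.313, -0.108, 0.545], [-0.331, -0.894, -0.302, 0.162], [-0.002, 0.321, -0.947, 0.297], [0.0, 0.0, 0.0, 1.0]]
(0, 0, 0.036) [[297. 215.]]
(0, -31, 0.036) [[296. 242.]]
(0, 39, 0.05) [[300. 182.]]
(62, 0, 0.04) [[359. 215.]]
(-26, -4, 0.036) [[271. 219.]]
```

View pics/w1.png

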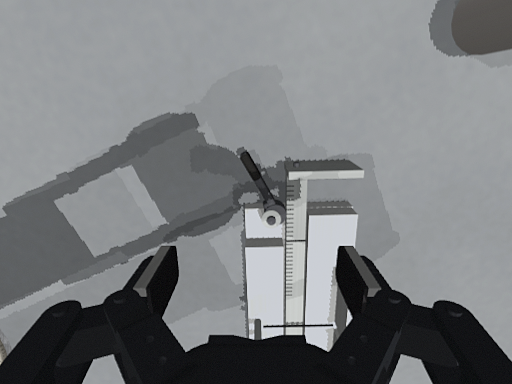

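The wrist view confirms the predictions: the line is at (296,240), the bed end at (335,214), the plate at (325,170) and the open lever at (245,155)-(272,218). I'll lower astride the bar.

arm_command --steps ".12 -.3 -.1 .1;.13 -.31 -.1 .11;0 0 -.8 0;0 0 -.9 0;0 0 -.8 0;0 0 0 0"

```text
t: 2.85
tool_pos: [0.5222, 0.0717, 0.0853]
orientation: [-3.136, 0.002, 1.266]
contact_force: [-0.6, -0.4, 0.7]
grip_width: 1.003
grip_force: 0.0
```

```bash
python3 - <<'E'
from h import *
where();tgt(-28.5,18,9)
E
```

```text
t 2.85 box mm [-31.5  20.8] z 85.3 yaw 1.266 F box [-0.5 -0.6] Fz 0.7 grip [1. 0.]
t 2.85 to [0.5242 0.0681 0.009 ] rows [ 0.081 -0.143 -3.052] dyaw -0.047
```

arm_command --steps ".1 -.14 -.3 -.05;0 0 -.7 0;0 0 -.7 0;0 0 -.6 0;0 0 -.5 0;0 0 -.25 0;0 0 0 0;0 0 0 0"

```text
t: 3.65
tool_pos: [0.527, 0.0682, 0.0131]
orientation: [3.141, -0.0, 1.258]
contact_force: [-0.1, 0.0, 0.5]
grip_width: 1.001
grip_force: 0.0
```

```bash
python3 - <<'E'
from h import *
from plant import eyes
where();tgt(-28,26,9);tgt(-28,46,9)
d=eyes.snapshot('wrist');np.savez('pics/w2.npz',**d);cv2.imwrite('pics/w2.png',d['frame'])
for P in [(0,0,.036),(10,0,.04),(0,-31,.036),(0,39,.05)]: print(P,proj(d,np.r_[o+R@np.array(P[:2])/1e3,P[2]]).round(0))
E
```

```text
t 3.65 box mm [-25.8  18.9] z 13.1 yaw 1.258 F box [-0.1 -0. ] Fz 0.5 grip [1. 0.]
t 3.65 to [0.5271 0.0756 0.009 ] rows [ 0.003  0.296 -0.165] dyaw 0.016
t 3.65 to [0.5332 0.0946 0.009 ] rows [ 0.248  1.057 -0.165] dyaw 0.016
(0, 0, 0.036) [[307. 302.]]
(10, 0, 0.04) [[328. 307.]]
(0, -31, 0.036) [[304. 347.]]
(0, 39, 0.05) [[318. 250.]]
```

View pics/w2.png

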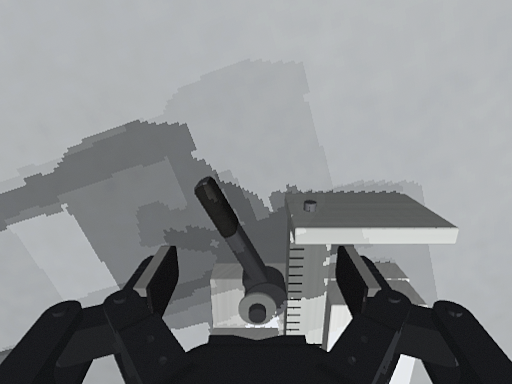

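The wrist view shows the fingers astride with the bar between them. The plate's inner face is ahead at row ~235, and the lever tip at (207,185) is clear of the near finger. I'll push the plate outward in small rows.

arm_command --steps ".02 .2 -.16 0;.06 .2 0 0;.06 .2 0 0;.06 .2 0 0;.06 .2 0 0;0 0 0 0"

```text
t: 4.3
tool_pos: [0.5334, 0.0941, 0.0086]
orientation: [3.142, -0.001, 1.259]
contact_force: [0.0, -0.1, 0.6]
grip_width: 1.0
grip_force: 0.0
```

```bash
python3 - <<'E'
from h import *
from plant import eyes
where();tgt(-28,59,9)
d=eyes.snapshot('top');np.savez('pics/t3.npz',**d)
cv2.imwrite('pics/t3.png',cv2.resize(d['frame'][180:280,245:378],None,fx=6,fy=6,interpolation=cv2.INTER_CUBIC))
E
```

```text
t 4.30 box mm [-27.7  45.5] z 8.6 yaw 1.259 F box [ 0.  -0.1] Fz 0.6 grip [1. 0.]
t 4.3 to [0.5372 0.107  0.009 ] rows [0.154 0.517 0.015] dyaw 0.01
```

View pics/t3.png

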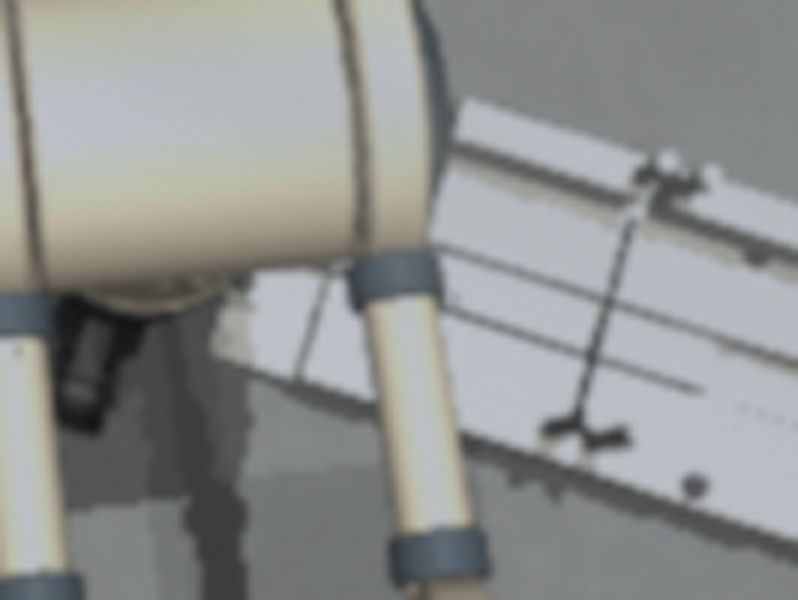

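The top view is mostly blocked by the arm, but the bar's inner end in the groove moved from (740,402) to (700,390), about 16 mm as expected. I'll now locate the line, bed edge and plate edge more precisely with wrist edge profiles.

```bash
cat >> h.py <<'E'
def prof(d,x,z,ys):
    """grey profile along box y at several x (mm), height z (m)"""
    g=cv2.cvtColor(d['frame'],cv2.COLOR_BGR2GRAY).astype(np.float32);out=[]
    for xx in x:
        P=np.array([np.r_[o+R@np.array([xx,y])/1e3,z] for y in ys]);m=proj(d,P).astype(np.float32)
        out.append(cv2.remap(g,m[:,:1],m[:,1:],cv2.INTER_LINEAR)[:,0])
    return np.mean(out,0)
def plate(d,x=(30,36,42,48),lo=30,hi=90):
    ys=np.arange(lo,hi,.5);p=cv2.GaussianBlur(prof(d,x,.05,ys)[None],(5,1),0)[0];g=np.gradient(p,.5)
    i=np.argsort(-abs(g))[:6];return [(float(ys[k]),round(float(g[k]),1)) for k in i]
E
python3 - <<'E'
from h import *
from plant import eyes
w1=np.load('pics/w1.npz');w2=np.load('pics/w2.npz')
ys=np.arange(-40,-20,1.);print('line',dict(zip(ys.tolist(),prof(w1,(4,6,8),.036,ys).round(0).tolist())))
ys=np.arange(-8,10,1.);print('edge',dict(zip(ys.tolist(),prof(w1,(25,35,45),.04,ys).round(0).tolist())))
ys=np.arange(-8,10,1.);print('edge w2',dict(zip(ys.tolist(),prof(w2,(-50,-45,-40),.018,ys).round(0).tolist())))
w3=eyes.snapshot('wrist');np.savez('pics/w3.npz',**w3);cv2.imwrite('pics/w3.png',w3['frame'])
for w in (w1,w2,w3): print('plate',plate(w))
E
```

```text
line {-40.0: 201.0, -39.0: 202.0, -38.0: 202.0, -37.0: 202.0, -36.0: 202.0, -35.0: 204.0, -34.0: 202.0, -33.0: 199.0, -32.0: 193.0, -31.0: 174.0, -30.0: 117.0, -29.0: 52.0, -28.0: 132.0, -27.0: 183.0, -26.0: 192.0, -25.0: 189.0, -24.0: 187.0, -23.0: 187.0, -22.0: 187.0, -21.0: 186.0}
edge {-8.0: 206.0, -7.0: 206.0, -6.0: 206.0, -5.0: 206.0, -4.0: 206.0, -3.0: 206.0, -2.0: 206.0, -1.0: 208.0, 0.0: 208.0, 1.0: 179.0, 2.0: 117.0, 3.0: 84.0, 4.0: 88.0, 5.0: 90.0, 6.0: 90.0, 7.0: 89.0, 8.0: 87.0, 9.0: 102.0}
edge w2 {-8.0: 170.0, -7.0: 162.0, -6.0: 154.0, -5.0: 148.0, -4.0: 149.0, -3.0: 149.0, -2.0: 148.0, -1.0: 148.0, 0.0: 149.0, 1.0: 140.0, 2.0: 115.0, 3.0: 111.0, 4.0: 112.0, 5.0: 113.0, 6.0: 110.0, 7.0: 111.0, 8.0: 112.0, 9.0: 113.0}
plate [(50.0, -56.4), (49.5, -50.6), (50.5, -46.0), (49.0, -34.2), (42.0, 25.5), (42.5, 25.2)]
plate [(49.5, -65.6), (50.0, -63.9), (49.0, -42.2), (50.5, -36.0), (42.5, 27.4), (42.0, 25.2)]
plate [(65.0, -61.5), (65.5, -58.6), (64.5, -42.4), (66.0, -34.7), (40.5, 24.9), (40.0, 23.5)]
```

View pics/w3.png

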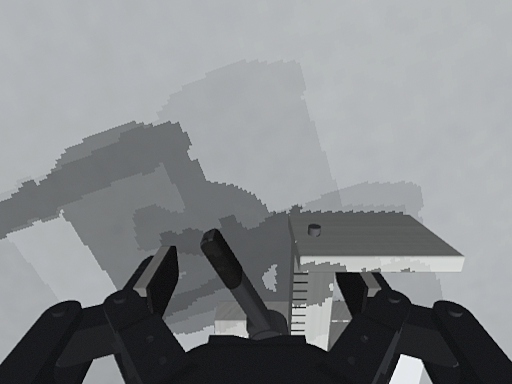

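The wrist view shows the lever tip at (210,240) inside the near finger and the far finger's edge on the plate. From the profiles, the line started 30.9 mm inside and the bar has moved 15.3 mm, so about 15.6 mm is left. I'll push 13 mm gently, then re-measure.

arm_command --steps ".03 .1 0 0;.03 .1 0 0;.03 .1 0 0;.03 .1 0 0;.03 .1 0 0;0 0 0 0;0 0 0 0"

```text
t: 5.1
tool_pos: [0.5368, 0.106, 0.0085]
orientation: [-3.141, -0.0, 1.258]
contact_force: [-0.4, 0.3, -0.6]
grip_width: 1.001
grip_force: 0.0
```

```bash
python3 - <<'E'
from h import *
from plant import eyes
where()
w=eyes.snapshot('wrist');np.savez('pics/w4.npz',**w);print(plate(w))
d=eyes.snapshot('top');np.savez('pics/t4.npz',**d)
ys=np.arange(-260,-170,1.)
for n in ['top0','t3','t4']:
    p=prof(np.load(f'pics/{n}.npz'),(-3,0,3),.038,ys);g=np.gradient(p);i=np.argsort(-abs(g))[:6];print(n,[(ys[k],round(float(g[k]),1)) for k in i])
E
```

```text
t 5.10 box mm [-28.  58.] z 8.5 yaw 1.258 F box [-0.4  0.2] Fz -0.6 grip [1. 0.]
[(77.5, -61.9), (78.0, -54.4), (77.0, -44.6), (78.5, -27.3), (52.0, 24.0), (53.0, 23.8)]
top0 [(np.float64(-221.0), 0.7), (np.float64(-226.0), -0.7), (np.float64(-225.0), -0.6), (np.float64(-256.0), -0.5), (np.float64(-227.0), -0.5), (np.float64(-222.0), 0.5)]
t3 [(np.float64(-185.0), 0.8), (np.float64(-226.0), -0.7), (np.float64(-189.0), -0.7), (np.float64(-184.0), 0.7), (np.float64(-227.0), -0.6), (np.float64(-186.0), 0.5)]
t4 [(np.float64(-185.0), 0.6), (np.float64(-182.0), -0.6), (np.float64(-221.0), 0.6), (np.float64(-189.0), -0.6), (np.float64(-252.0), 0.6), (np.float64(-251.0), 0.5)]
```

arm_command --steps ".02 .06 0 0;.018 .055 0 0;0 0 0 0;0 0 0 0;0 0 0 0"

```text
t: 5.7
tool_pos: [0.5378, 0.1086, 0.0085]
orientation: [-3.141, -0.0, 1.258]
contact_force: [-0.2, -0.9, -0.1]
grip_width: 1.003
grip_force: 0.2
```

```bash
python3 - <<'E'
from h import *
from plant import eyes
where()
w=eyes.snapshot('wrist');np.savez('pics/w5.npz',**w)
def sub(w,lo=40,hi=95):
    ys=np.arange(lo,hi,.25);p=cv2.GaussianBlur(prof(w,(30,34,38,42,46,50),.05,ys)[None],(9,1),0)[0];g=np.gradient(p,.25)
    k=int(g.argmin());s=slice(max(k-12,0),k+13);q=np.clip(-g[s],0,None);return (ys[s]*q).sum()/q.sum()
for n in ['w1','w2','w3','w4','w5']: print(n,round(sub(np.load(f'pics/{n}.npz')),2))
E
```

```text
t 5.70 box mm [-27.9  60.7] z 8.5 yaw 1.258 F box [ 0.1 -0.9] Fz -0.1 grip [1.   0.19]
w1 49.84
w2 49.67
w3 65.2
w4 77.56
w5 80.12
```

The plate has moved 30.4 mm in total, so the line is within about 0.6 mm of the edge. Next I'll close the lever in stages: the gripper narrows while the arm shifts along box +x, with the far finger still backing the plate.

arm_command --steps ".05 -.016 0 0;.05 -.016 0 0;.05 -.016 0 0;0 0 0 0" --gripper 0.9

```text
t: 6.15
tool_pos: [0.5418, 0.1073, 0.0086]
orientation: [3.141, -0.0, 1.258]
contact_force: [0.7, -0.1, 0.4]
grip_width: 0.9
grip_force: 0.0
```

```bash
cat >> h.py <<'E'
def look(n):
    from plant import eyes
    w=eyes.snapshot('wrist');np.savez(f'pics/{n}.npz',**w);cv2.imwrite(f'pics/{n}.png',w['frame'])
    ys=np.arange(60,95,.25);p=cv2.GaussianBlur(prof(w,(42,45,48,51,54),.05,ys)[None],(9,1),0)[0];g=np.gradient(p,.25)
    k=int(g.argmin());s=slice(max(k-12,0),k+13);q=np.clip(-g[s],0,None);print('plate outer',round((ys[s]*q).sum()/q.sum(),2))
    # lever: dark rubber grip points in the depth cloud at lever height
    P=cloud(w);B=np.dstack([(P[...,:2]-o)@R*1e3,P[...,2]*1e3]);m=(B[...,2]>30)&(B[...,2]<42)&(B[...,0]<-13)&(B[...,0]>-65)&(B[...,1]>40)&(B[...,1]<75)
    if m.sum()>20: q=B[m];t=q[q[:,1]>q[:,1].max()-8];print('lever end x',t[:,0].min().round(1),t[:,0].max().round(1),'y',q[:,1].max().round(1),m.sum())
E
python3 - <<'E'
from h import *
where();look('w6')
E
```

```text
t 6.15 box mm [-23.7  60.7] z 8.6 yaw 1.258 F box [0.7 0.1] Fz 0.4 grip [0.9 0. ]
plate outer 80.13
lever end x -65.0 -48.9 y 72.6 1431
```

arm_command --steps ".04 -.013 0 0;.04 -.013 0 0;0 0 0 0" --gripper 0.85

```text
t: 6.5
tool_pos: [0.5437, 0.1066, 0.0085]
orientation: [3.141, -0.0, 1.258]
contact_force: [-0.3, 0.0, 0.2]
grip_width: 0.853
grip_force: 0.0
```

arm_command --steps ".04 -.013 0 0;.04 -.013 0 0;0 0 0 0" --gripper 0.8

```text
t: 6.8
tool_pos: [0.545, 0.1064, 0.0083]
orientation: [-3.14, -0.0, 1.258]
contact_force: [-3.8, 2.1, 0.2]
grip_width: 0.799
grip_force: 1.8
```

```bash
python3 - <<'E'
from h import *
where();look('w7')
E
```

```text
t 6.80 box mm [-20.3  60.8] z 8.3 yaw 1.258 F box [-4.2  0.8] Fz 0.2 grip [0.8  1.83]
plate outer 80.16
lever end x -65.0 -47.4 y 72.6 1565
```

View pics/w7.png

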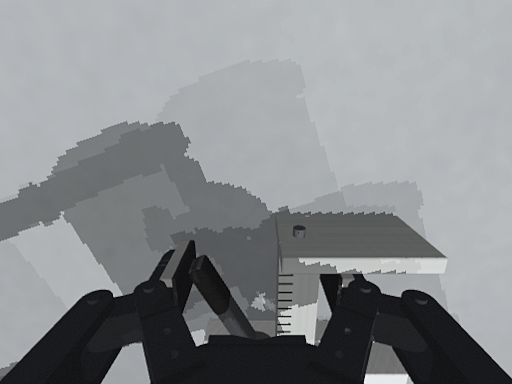

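The wrist view shows the near pad at (185,265) just touching the lever tip at (197,262), with 4 N on it. The plate hasn't moved. I'll continue in small stages.

arm_command --steps ".04 -.013 0 0;.04 -.013 0 0;.02 -.006 0 0" --gripper 0.75

```text
t: 7.15
tool_pos: [0.548, 0.1054, 0.0084]
orientation: [-3.141, -0.0, 1.258]
contact_force: [-3.8, 3.6, 0.5]
grip_width: 0.752
grip_force: 2.1
```

arm_command --steps ".04 -.013 0 0;.04 -.013 0 0;0 0 0 0" --gripper 0.7

```text
t: 7.45
tool_pos: [0.5501, 0.1045, 0.0085]
orientation: [-3.141, 0.0, 1.258]
contact_force: [-3.5, 2.2, 1.6]
grip_width: 0.704
grip_force: 2.4
```

```bash
python3 - <<'E'
from h import *
where();look('w8')
E
```

```text
t 7.45 box mm [-15.   60.6] z 8.5 yaw 1.258 F box [-4.  1.] Fz 1.6 grip [0.7  2.43]
plate outer 80.04
lever end x -59.6 -36.5 y 72.6 1632
```

arm_command --steps ".04 -.013 0 0;.04 -.013 0 0;0 0 0 0" --gripper 0.65

```text
t: 7.8
tool_pos: [0.552, 0.1037, 0.0085]
orientation: [-3.141, 0.0, 1.258]
contact_force: [-4.2, 1.6, 2.2]
grip_width: 0.652
grip_force: 2.8
```

```bash
python3 - <<'E'
from h import *
where();look('w9')
E
```

```text
t 7.80 box mm [-12.9  60.5] z 8.5 yaw 1.258 F box [-4.5  0.2] Fz 2.2 grip [0.65 2.76]
plate outer 79.89
lever end x -55.3 -32.2 y 72.2 1608
```

arm_command --steps ".04 -.008 0 0;.04 -.008 0 0;0 0 0 0" --gripper 0.6

```text
t: 8.15
tool_pos: [0.5537, 0.103, 0.0085]
orientation: [-3.141, 0.001, 1.258]
contact_force: [-6.1, -0.0, 4.1]
grip_width: 0.601
grip_force: 3.7
```

arm_command --steps ".04 -.01 0 0;.04 -.01 0 0;0 0 0 0" --gripper 0.55

```text
t: 8.45
tool_pos: [0.5559, 0.1022, 0.0086]
orientation: [-3.141, 0.002, 1.258]
contact_force: [-5.9, -1.9, 4.2]
grip_width: 0.549
grip_force: 3.4
```

```bash
python3 - <<'E'
from h import *
where();look('w10')
E
```

```text
t 8.45 box mm [-8.7 60.1] z 8.6 yaw 1.258 F box [-5.  -3.6] Fz 4.2 grip [0.55 3.44]
plate outer 79.61
lever end x -46.8 -24.1 y 72.0 1534
```

arm_command --steps ".03 .002 0 0;.02 .002 0 0;0 0 0 0" --gripper 0.5

```text
t: 8.8
tool_pos: [0.5576, 0.102, 0.0091]
orientation: [3.141, 0.002, 1.258]
contact_force: [-5.7, -2.5, 5.0]
grip_width: 0.5
grip_force: 2.4
```

arm_command --steps ".02 .002 0 0;.02 .002 0 0;0 0 0 0" --gripper 0.45

```text
t: 9.1
tool_pos: [0.559, 0.1017, 0.0095]
orientation: [3.14, 0.002, 1.257]
contact_force: [-4.8, -4.1, 6.7]
grip_width: 0.452
grip_force: 2.9
```

```bash
python3 - <<'E'
from h import *
where();look('w11')
E
```

```text
t 9.10 box mm [-5.7 60.6] z 9.5 yaw 1.257 F box [-3.4 -5.4] Fz 6.7 grip [0.45 2.92]
plate outer 80.11
lever end x -39.8 -17.3 y 72.3 1435
```

arm_command --steps "0 0 .04 0;0 0 0 0;0 0 0 0" --gripper 0.4

```text
t: 9.45
tool_pos: [0.5594, 0.1017, 0.0101]
orientation: [3.139, 0.002, 1.257]
contact_force: [-1.2, -5.5, 3.4]
grip_width: 0.401
grip_force: 3.0
```

```bash
python3 - <<'E'
from h import *
where();look('w12')
E
```

```text
t 9.45 box mm [-5.3 60.7] z 10.1 yaw 1.257 F box [ 0.6 -5.6] Fz 3.4 grip [0.4  3.03]
plate outer 80.18
lever end x -36.9 -14.8 y 72.8 1375
```

arm_command --steps "-.01 0 0 0;0 0 0 0;0 0 0 0;0 0 0 0;0 0 0 0" --gripper 0.3 --squeeze 40

```text
t: 10.0
tool_pos: [0.5606, 0.1011, 0.0107]
orientation: [3.135, 0.001, 1.257]
contact_force: [4.1, -7.9, 1.1]
grip_width: 0.322
grip_force: 41.0
```

```bash
python3 - <<'E'
from h import *
where();look('w13')
E
```

```text
t 10.00 box mm [-3.9 60.5] z 10.7 yaw 1.257 F box [ 6.3 -6.3] Fz 1.1 grip [ 0.32 40.98]
plate outer 79.94
lever end x -32.5 -13.1 y 72.4 1070
```

View pics/w13.png

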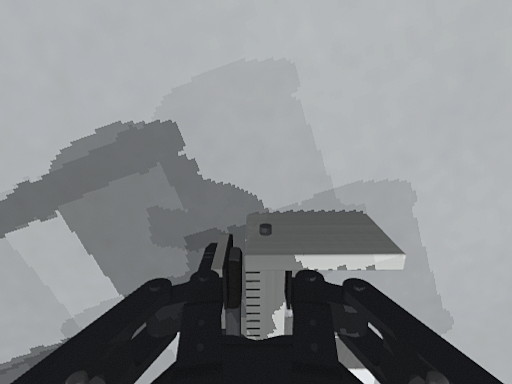

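The wrist view shows the lever at (235,280) lying parallel along the bar, with both pads squeezing at 41 N. The plate edge reads 79.94, so the line is within about 0.5 mm. I'll let it settle, then hand in.

arm_command --steps "0 0 0 0;0 0 0 0;0 0 0 0;0 0 0 0"

```text
t: 10.45
tool_pos: [0.5606, 0.101, 0.0106]
orientation: [3.135, 0.001, 1.257]
contact_force: [3.4, -7.8, 2.1]
grip_width: 0.322
grip_force: 41.0
```

```bash
python3 - <<'E'
from h import *
from plant import bot
where();look('w14')
print(bot.hand_in())
E
```

```text
t 10.45 box mm [-3.9 60.5] z 10.6 yaw 1.257 F box [ 5.6 -6.4] Fz 2.1 grip [ 0.32 40.97]
plate outer 79.94
lever end x -32.5 -13.1 y 72.3 1072
the job is handed in; nothing more can be done
None
```

I handed the job in at 10.5 s with the scribed line measured within about 0.5 mm of the bed's open end, the lever shut along the bar and the gripper still squeezing bar and lever together at 41 N; no verdict came back, and I did not re-measure the bottle, block and offcut, though the arm stayed well clear of them.

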